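Free the wedged gauge plate from the slide bed

ROBOT

A 7-joint arm with a two-finger parallel gripper is mounted at the origin on the work surface. World frame = base frame: x ahead of the robot, y to its left, z up, the work surface at z = 0. Lengths are in mm, angles in rad, forces in N, time in s.
With the tool pointing down it reaches from about 400 to 750 mm from the base axis. Payload 19.5 kg.
Tool frame: the origin (TCP) lies on the centre line of the jaws, within the pads' length; the fingertips stand env.tcp_to_tips ahead of it and the grasp point (between the pads) lies 2 mm behind it (env.tcp_to_tips is the distance from the TCP to the fingertips, in mm); z points along the fingers, y is the direction in which the jaws open and shut (so a half turn about z gives the same grasp; the last joint's range is limited). The gripper opens to 85 mm and grips with 20 to 120 N. Pads are 22 mm wide; open, the fingers measure 114 mm over their backs; the gripper's body (76 mm by 85 mm) begins 54 mm behind the grasp point. The pads swing forward as they close: fully open they stand 13 mm farther back than shut.
Start: joints at [-1.333, 0.707, -0.028, 1.485, 0.022, 0.951, -0.075], TCP at [158.783, 552.617, 248.268] pointing down, gripper open.
Joint ranges: [-2.71, 2.71], [-0.32, 2.16], [-1.57, 1.52], [0, 2.45], [-1.46, 4.6], [0, 2.02], [-2.83, 2.83]. Speed limits (rad/s): [1.89, 1.89, 2.57, 2.57, 3.01, 3.01, 3.01].

INTERFACE

Orientations are given as a unit quaternion [x, y, z, w].
In Python, from workcell import telemetry, optics, ticket, env gives the robot as it stands.
- The arm moves only by the tool servo_tool, never from a script. Its argument "rows" is a list of rows, each a list of 3 entries, a list of its own where there are three numbers: the turn, a rotation vector about the tool's x, y, z each as a share of 8 degrees, from -1 to 1, then the shift along the tool's x, y, z each as a share of 5 cm, from -1 to 1, then the gripper's target within -1 to 1 (shut at 1, half-way at 0, fully open at -1). In form: [[[rx, ry, rz], [x, y, z], gripper], ...]. A call has 1 to 20 rows; each row shifts and turns the commanded pose from where the row before left it, along the tool's axes as they then stand; what a row does not reach is not made up. A row lasts 1/8 s, in which the tool goes at most 62.5 mm and 10.7 degrees, less where a joint would pass 70% of its speed; a pose out of reach is approached as far as the arm can. A call with a number of a shift or a turn outside -1 to 1 is refused whole. A call with a gripper value outside its range is refused whole. The fingers move at their own pace and stop on an object; "grip_force" is the grip in N (left out, the last holds). Time passes only in rows, so rows that do not move let the fingers close. It gives the time, the measured TCP pose, the force and the opening at its end, in the units of the state.
- telemetry.read_state(): the state, without advancing time (a new reading comes with each control period).
- optics.grab_frame(name): name is "scene" or "top"; returns the picture (384x512x3 uint8, red, green, blue); there is no depth.
- optics.calibration(name): a dict with "fx", "fy", "cx", "cy" (pixels), "D" ([k1, k2, p1, p2, k3] as OpenCV has them; the pictures are not rectified), "origin" and "orientation" of the camera in the world. Camera axes: x right, y down, z forward; pixel columns grow to the right and rows downward; lengths in mm; the calibration is good to about 2 mm. A picture is of the moment at which its call begins. calibration takes no time and is no camera call.
- ticket.job_done(): hands the job in, once; it reports no verdict.
The state is a dict: "time_s": time; "joints": joint angles; "joint_velocities": joint speeds; "joint_efforts": joint torques, N m; "tool_pos": TCP position; "orientation": TCP orientation; "ft_force": force on the tool from outside, world axes, zero at the start; "ft_torque": the same for the moment, N m; "grip_width": finger opening in mm.
Only numpy, scipy, OpenCV 4.12 (cv2) and the standard library are available. Lean on these libraries where they do the work, as an engineer would, in place of code of your own. Each camera call takes 0.05 s, during which the arm holds its last target.

TASK

A thin steel gauge plate has slewed and wedged itself in the slide bed, behind a steel barrel that stands in the lane. Stand that barrel upright on the rubber mat, then turn the plate straight, slide it out through the narrow mouth until its end sticks out over the edge by about 4 or 5 cm, pick it up by that end and lay it flat, lengthways and centred, on both ribs of the blue rest. Do not drop the plate, and leave the other barrels, the jar and the cup where they stand.

Things in the scene. Friction and masses are not known exactly. Their poses are not given: they have to be found in the camera images.
- slide_bed: Fixed dark stone block, 250 mm long (x), 150 wide (y), 50 high. Origin at table level under the middle of its open (mouth) end; x points into the lane, away from the robot. On top steel strips, 10 mm high, leave a lane 110 mm wide (inner faces y = +-55 mm); two blocks at x = 0 to 20 mm narrow it to a 70 mm mouth (y = +-35 mm); end strip at x = 240 to 250 mm. Strips are 12 mm thick.
- mouth (a point): Centre of the lane floor's open edge: 50 mm above the table, at x = 0, y = 0 of the slide bed, axes as the bed's. The end face below it is upright; nothing stands straight in front of it and the table lies 50 mm lower.
- plate: Loose steel plate, 130 mm long (x), 60 wide (y), 3 thick, about 0.18 kg, with holes. Origin: centre of its underside. It starts flat on the lane floor, skewed 0.27 to 0.40 rad counter-clockwise (from above) in the lane; a half turn looks the same. Too thin to grip on the floor. Lightly oiled, it slides more easily on the stone than under a fingertip: fingertips pressed on top drag and turn it.
- barrel: Loose plain steel barrel (a round machined sample) that stands in the lane between the plate and the mouth: 24 mm diameter for the lower 52 mm, then 21 mm, 70 mm tall overall, about 0.16 kg. Origin: centre of its underside, z along its axis.
- mat: Fixed black rubber mat on the table, 150 x 150 mm, 3 mm thick. Origin: centre of its underside. The mat and the blue rest stand on either side of the slide bed and may be swapped.
- rest: Fixed blue plastic tray, 170 (x) by 150 mm (y), 18 mm high, floor and walls 4 mm thick. Two ribs run along its x: 140 mm long, 8 thick, centred at y = +-16 mm, flat tops 35 mm above the table. Origin: centre of its underside. The plate is to lie on both rib tops, its length along the ribs.
- sample_a: Bystander, leave alone: a loose plain steel barrel of the same size and shape as 'barrel' (24 mm diameter, 70 mm tall), standing on the rubber mat. Origin: centre of its underside.
- sample_b: Bystander, leave alone: a loose plain steel barrel of the same size and shape as 'barrel' (24 mm diameter, 70 mm tall), standing on the rubber mat. Origin: centre of its underside.
- sample_c: Bystander, leave alone: a loose plain steel barrel of the same size and shape as 'barrel' (24 mm diameter, 70 mm tall), standing on the table in front of the bed, to one side of the mouth. Origin: centre of its underside.
- sample_d: Bystander, leave alone: a loose plain steel barrel of the same size and shape as 'barrel' (24 mm diameter, 70 mm tall), standing on the table in front of the bed, to the other side of the mouth. Origin: centre of its underside.
- oil_jar: Bystander, leave alone: loose amber glass jar, 48 mm diameter, 75 mm tall, standing on the table beyond the mat or the rest. Origin: centre of its underside.
- cup: Bystander, leave alone: loose white cup, 70 mm diameter, 80 mm tall, standing on the table beyond the mat or the rest. Origin: centre of its underside.
Things that resemble listed ones, but are neither listed nor needed, are in the scene too. What is shaped like the barrel but green, purple or red is not meant.

How it is judged (in metres and radians):
On the way, in this order (a step that is already met when the one before it is completed fails the run):
1. the barrel stands upright on the mat (x of barrel in the frame of mat between -0.066 and 0.066 m and y of barrel in the frame of mat between -0.066 and 0.066 m and z of barrel in the frame of mat below 0.008 m and angle between barrel's own z axis and vertical below 0.1 rad and linear speed of barrel below 0.03 m/s), for 0.2 s.
2. the plate lies straight and flat in the mouth, its end 20 to 60 mm out over the edge (x of plate in the frame of mouth between 0.005 and 0.045 m and z of plate in the frame of mouth between -0.006 and 0.006 m and angle between plate's own z axis and vertical below 0.06 rad and angle between the x axis of plate and the x axis of slide_bed, either way round below 0.15 rad), for 0.2 s.
At the end, for the whole second after the job is handed in: The plate lies still and flat on both ribs of the rest (centre within 25 mm lengthways and 12 mm sideways of the rest's centre, turned less than 0.2 rad from the ribs), and the barrel from the lane stands upright on the mat, its centre within 66 mm of the mat's centre along each of the mat's sides (all of step 1 and x of plate in the frame of rest between -0.025 and 0.025 m and y of plate in the frame of rest between -0.012 and 0.012 m and z of plate in the frame of rest between 0.03 and 0.04 m and angle between plate's own z axis and vertical below 0.06 rad and angle between the x axis of plate and the x axis of rest, either way round below 0.2 rad and linear speed of plate below 0.03 m/s); the robot touches nothing.
It fails at once if the plate falls onto the table or the tray's floor (height (world z) of plate below 0.02 m).
It fails at once if another barrel, the jar or the cup is moved by more than 25 mm or knocked over (distance of any of sample_a, sample_b, sample_c, sample_d, oil_jar, cup from where it was at the start of the episode above 0.025 m or angle between any of sample_a, sample_b, sample_c, sample_d, oil_jar, cup's own z axis and vertical above 0.4 rad).
It also fails if it takes over 72 s, if anything falls off the work surface, if the arm or the gripper's body presses on something with over 40 N, if the wrist force passes 120 N, or if a joint passes its speed limit or range.

## Working session

There is one attempt and no reset: what is moved stays moved. The work goes in short steps, Python scripts to look and compute and a tool call to move; the robot and the scene stay as the last step left them, time stands still between calls to the robot, and variables do not carry over. Pictures are saved under pics/ and viewed, and the job is handed in when it is done.

Besides the shell and the picture viewer there is one more tool, called after "Request:" in YAML: its name, and indented under it one key for each argument. servo_tool: Moves the arm, as the interface text tells. Its arguments: {"type":"object","properties":{"rows":{"type":"array"},"grip_force":{"type":"number"}},"required":["rows"]}

```bash
ls; mkdir -p pics; python3 - <<'E'
from workcell import telemetry, optics, ticket, env
import cv2
print(telemetry.read_state()); print(env.tcp_to_tips)
for n in("scene","top"):
    print(optics.calibration(n))
    im=optics.grab_frame(n); cv2.imwrite(f"pics/{n}0.png",im[:,:,::-1])
E
```

```text
pics
{'time_s': 0.0, 'joints': array([-1.33268995,  0.70709352, -0.02759664,  1.48498321,  0.02202248,
        0.9508857 , -0.07550207]), 'joint_velocities': array([-0.00164752,  0.00086184,  0.00072176,  0.00134052, -0.00163818,
       -0.00019935, -0.00068692]), 'joint_efforts': array([ 1.30747553e-04, -8.83214235e+01,  1.23462629e+00, -2.36156952e+01,
        1.69089949e-02,  6.79226650e-03, -2.91917308e-05]), 'tool_pos': array([158.74707386, 552.40806999, 247.83679881]), 'orientation': array([ 1.39449536e-01,  9.90229035e-01, -5.31759916e-04, -4.21066010e-05]), 'ft_force': array([-0.06939541,  0.78018329,  0.4590259 ]), 'ft_torque': array([ 0.00806289, -0.02185378,  0.03260682]), 'grip_width': 85.10234533005953}
17.0
{'fx': 411.13852861466717, 'fy': 411.13852861466717, 'cx': 253.69374583021545, 'cy': 190.52075429254307, 'D': array([-0.06407393,  0.        ,  0.        ,  0.        ,  0.        ]), 'origin': array([998.59298281, 190.9475842 , 865.78880199]), 'orientation': array([ 0.55233863,  0.7842925 , -0.23439863, -0.1576851 ])}
{'fx': 353.9232931640896, 'fy': 353.9232931640896, 'cx': 260.8677196294354, 'cy': 186.80485394276747, 'D': array([0.03642031, 0.        , 0.        , 0.        , 0.        ]), 'origin': array([420.61304427,   6.59160021, 916.39049075]), 'orientation': array([ 0.71067353, -0.69938639,  0.04981992, -0.05761753])}
```

View pics/scene0.png

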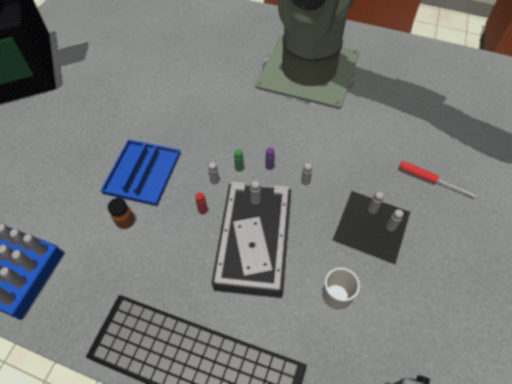

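View pics/top0.png

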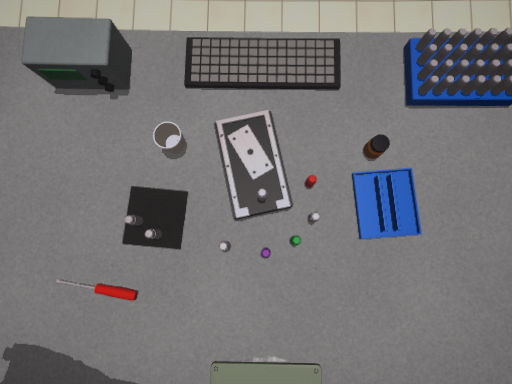

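```bash
cat > h.py <<'E'
import numpy as np, cv2
from scipy.spatial.transform import Rotation as R
from workcell import telemetry, optics, ticket, env
def ray(n,px):
    c=optics.calibration(n); K=np.array([[c['fx'],0,c['cx']],[0,c['fy'],c['cy']],[0,0,1.]])
    p=cv2.undistortPoints(np.array(px,float).reshape(-1,1,2),K,c['D']).reshape(-1,2)
    return np.array(c['origin']),R.from_quat(c['orientation']).apply(np.c_[p,np.ones(len(p))])
def cast(n,px,z):
    o,d=ray(n,px); return o+d*((z-o[2])/d[:,2])[:,None]
def proj(n,X):
    c=optics.calibration(n); K=np.array([[c['fx'],0,c['cx']],[0,c['fy'],c['cy']],[0,0,1.]])
    r=R.from_quat(c['orientation']).inv(); 
    return cv2.projectPoints(np.array(X,float).reshape(-1,1,3),r.as_rotvec(),-r.apply(c['origin']),K,c['D'])[0].reshape(-1,2)
def grab(n,name):
    im=optics.grab_frame(n); cv2.imwrite(f"pics/{name}.png",im[:,:,::-1]); return im
def crop(src,name,x0,y0,x1,y1,s):
    im=cv2.imread(f"pics/{src}.png")[y0:y1,x0:x1]; cv2.imwrite(f"pics/{name}.png",cv2.resize(im,None,fx=s,fy=s,interpolation=cv2.INTER_CUBIC))
def two(pt,ps):
    o1,d1=ray("top",[pt]);o2,d2=ray("scene",[ps]);d1=d1[0];d2=d2[0]
    A=np.c_[d1,-d2];t=np.linalg.lstsq(A,o2-o1,rcond=None)[0]
    a=o1+d1*t[0];b=o2+d2*t[1];return (a+b)/2,np.linalg.norm(a-b)
E
python3 - <<'E'
from h import *
crop("top0","c1",205,100,305,230,4.6)
crop("scene0","c2",205,170,305,300,4.6)
im=cv2.cvtColor(cv2.imread("pics/top0.png"),cv2.COLOR_BGR2HSV)
# mat, rest
mb=((im[...,0]>100)&(im[...,0]<130)&(im[...,1]>150)&(im[...,2]>60)).astype(np.uint8)
mb[:, :340]=0; mb[:120]=0
mk=(im[...,2]<50).astype(np.uint8); k=np.zeros_like(mk);k[180:255,115:195]=mk[180:255,115:195]
for nm,m,z in(("rest",mb,18),("mat",k,3)):
    c=max(cv2.findContours(cv2.morphologyEx(m,cv2.MORPH_CLOSE,np.ones((9,9))),0,2)[0],key=cv2.contourArea)
    c=cv2.convexHull(c)
    P=cast("top",c.reshape(-1,2),z)
    r=cv2.minAreaRect(P[:,:2].astype(np.float32)); print(nm,r)
    b=cv2.minAreaRect(c.astype(np.float32));print(cv2.boxPoints(b).round())
E
```

```text
rest ((522.7430419921875, -298.7167663574219), (169.35084533691406, 151.9229278564453), 5.299841403961182)
[[352. 173.]
 [413. 166.]
 [421. 234.]
 [359. 240.]]
mat ((477.57196044921875, 288.6167907714844), (147.86158752441406, 146.84646606445312), 85.39354705810547)
[[123. 243.]
 [130. 185.]
 [187. 192.]
 [180. 250.]]
```

View pics/c1.png

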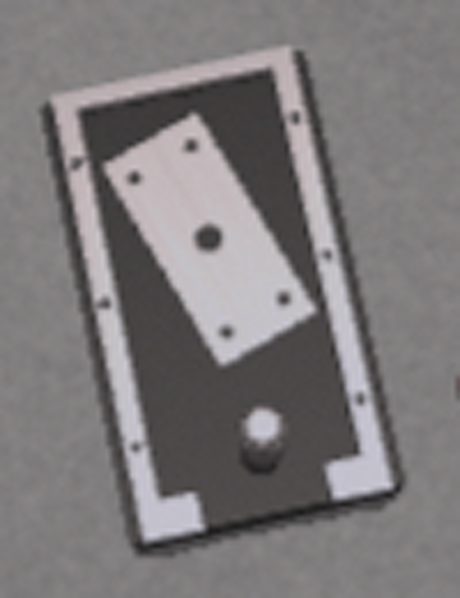

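View pics/c2.png

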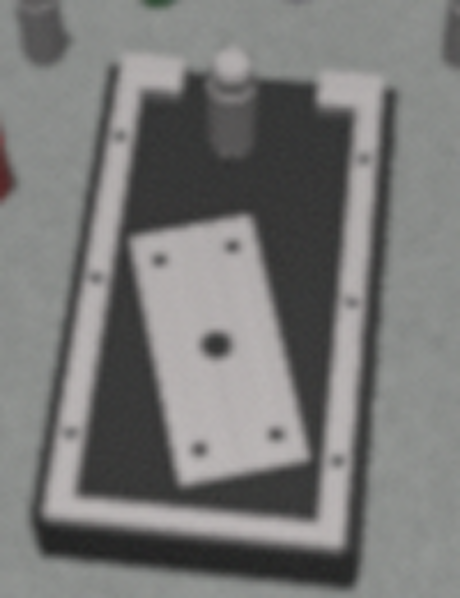

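```bash
cat > m.py <<'E'
from h import *
def U(L,x0=205,y0=100,s=4.6): return [((u+.5)/s-.5+x0,(v+.5)/s-.5+y0) for u,v in L]
T=U([(50,105),(298,48),(400,485),(143,542),(205,526),(332,500),(78,110),(275,70)])
P=cast("top",T,60)
print(P.round(1)[:, :2])
S=U([(43,516),(348,549),(390,92),(120,56),(185,62),(320,74),(80,497),(316,521)],y0=170)
Q=cast("scene",S,60); print(Q.round(1)[:, :2])
B=np.array([(250,67),(250,-67),(0,-67),(0,67),(0,35),(0,-35),(240,55),(240,-55)],float)
Bs=B*[1,1]; # scene: order left=+?; 
def fit(A,Bm):
    a=A-A.mean(0);b=Bm-Bm.mean(0)
    th=np.arctan2((a[:,0]*b[:,1]-a[:,1]*b[:,0]).sum(),(a*b).sum())
    c,s=np.cos(th),np.sin(th);Rm=np.array([[c,-s],[s,c]]);t=Bm.mean(0)-Rm@A.mean(0)
    return th,t,(A@Rm.T+t-Bm)
th,t,r=fit(B,P[:,:2]);print("top",th,t,np.abs(r).max())
Bs=B*[1,-1]
th2,t2,r=fit(Bs,Q[:,:2]);print("scene",th2,t2,np.abs(r).max())
pl=cast("top",U([(105,165),(195,113),(316,310),(224,366),(208,238)]),53);print("plate",pl.round(1)[:,:2])
ps=cast("scene",U([(180,487),(310,460),(253,214),(129,237),(216,345)],y0=170),53);print("plate s",ps.round(1)[:,:2])
print("barrel",cast("top",U([(263,420)]),120),cast("scene",U([(232,64)],y0=170),120),two(U([(263,420)])[0],U([(232,64)],y0=170)[0]))
E
python3 m.py
python3 - <<'E'
from h import *
crop("top0","c3",110,170,200,260,6); crop("top0","c4",340,150,430,250,6); crop("scene0","c5",320,180,420,280,6)
E
```

```text
[[713.9 134.2]
 [748.4  -1.1]
 [508.2 -58. ]
 [476.   76.7]
 [484.9  44.4]
 [499.7 -22.3]
 [711.3 118.7]
 [735.6  11.4]]
[[749.5   4.3]
 [718.3 136.9]
 [483.   83.1]
 [508.1 -54.3]
 [500.5 -21.4]
 [484.5  46.2]
 [735.7  16.5]
 [710.8 119.5]]
top 0.23277652604767193 [490.55355618   9.7321702 ] 4.4108775339250315
scene 0.23044051308088925 [492.05433304  13.37894129] 6.271441918555013
plate [[682.6 103.8]
 [712.9  55.1]
 [603.2 -12.9]
 [571.7  36.3]
 [642.3  46.4]]
plate s [[713.7  55.8]
 [681.7 107.1]
 [569.3  39.9]
 [601.7 -12.9]
 [641.9  47. ]]
barrel [[533.19441774  14.19071146 120.        ]] [[531.23187048  15.83951244 120.        ]] (array([532.61752032,  15.20485201, 121.72429969]), np.float64(2.1649446775840215))
```

View pics/c3.png

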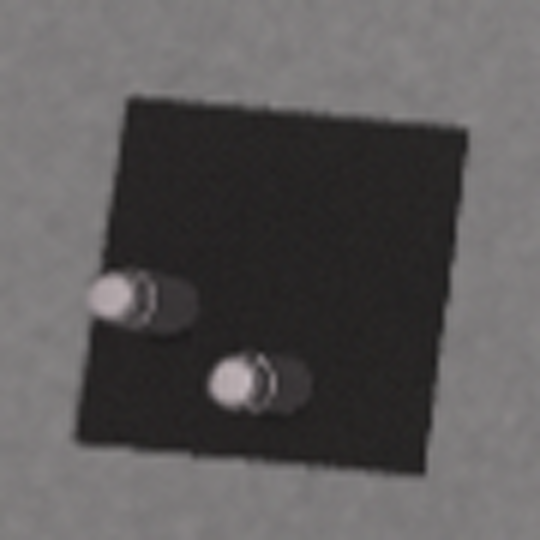

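View pics/c4.png

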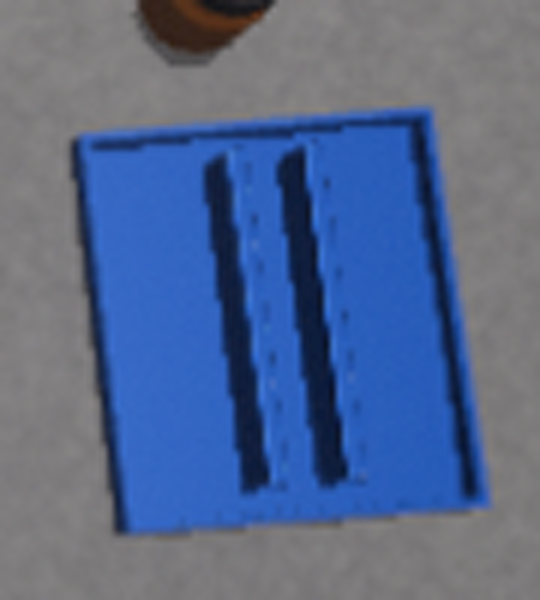

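View pics/c5.png

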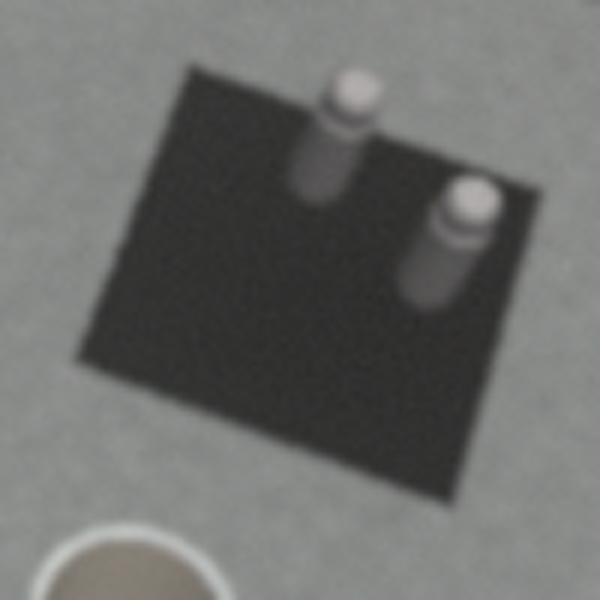

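```bash
python3 - <<'E'
from h import *
th=.232;M=np.array([491.5,11])
def bed(p): d=np.array(p)[:2]-M;c,s=np.cos(th),np.sin(th);return np.array([c*d[0]+s*d[1],-s*d[0]+c*d[1]]).round(1)
def U(L,x0,y0,s): return [((u+.5)/s-.5+x0,(v+.5)/s-.5+y0) for u,v in L]
for n,p,z in [("c/d L",(224.5,244),70),("R",(315.5,215.5),70),("purple",(266,251),70),("green",(296.5,239),70),("red",(312.5,179),70)]:
    w=cast("top",[p],z)[0];print(n,w.round(1),bed(w))
s=cast("top",U([(110,297),(232,383)],110,170,6),73);print("mat samples",s.round(1))
print("mat corners top",cast("top",U([(130,97),(468,128),(425,473),(76,443)],110,170,6),3).round(1)[:,:2])
print("mat corners scene",cast("scene",U([(190,66),(540,192),(453,505),(78,362)],320,180,6),3).round(1)[:,:2])
print("scene samples",cast("scene",U([(357,91),(473,200)],320,180,6),73).round(1))
print("rest corners top",cast("top",U([(75,137),(432,108),(490,508),(120,532)],340,150,6),18).round(1)[:,:2])
print("ribs top", cast("top",U([(235,147),(312,142),(278,490),(358,482)],340,150,6),35).round(1)[:,:2])
crop("scene0","c6",95,130,190,215,8)
E
```

```text
c/d L [412.4 100.6  70. ] [-56.4 105.4]
R [ 483.1 -114.3   70. ] [ -37. -120.]
purple [397.8   2.4  70. ] [-93.2  13.2]
green [426.9 -69.2  70. ] [-81.3 -63.2]
red [ 571.3 -107.7   70. ] [  50.4 -133.9]
mat samples [[467.5 331.3  73. ]
 [434.4 281.   73. ]]
mat corners top [[558.2 356.1]
 [546.8 208.8]
 [399.  219.7]
 [409.6 367.8]]
mat corners scene [[397.8 222.1]
 [410.  369.8]
 [557.2 359. ]
 [546.  211.2]]
scene samples [[436.4 282.3  73. ]
 [469.5 332.1  73. ]]
rest corners top [[ 599.2 -216.2]
 [ 613.9 -367.5]
 [ 445.  -383. ]
 [ 432.1 -230.9]]
ribs top [[ 592.5 -278.4]
 [ 595.1 -310.4]
 [ 450.1 -290.9]
 [ 454.  -323.3]]
```

View pics/c6.png

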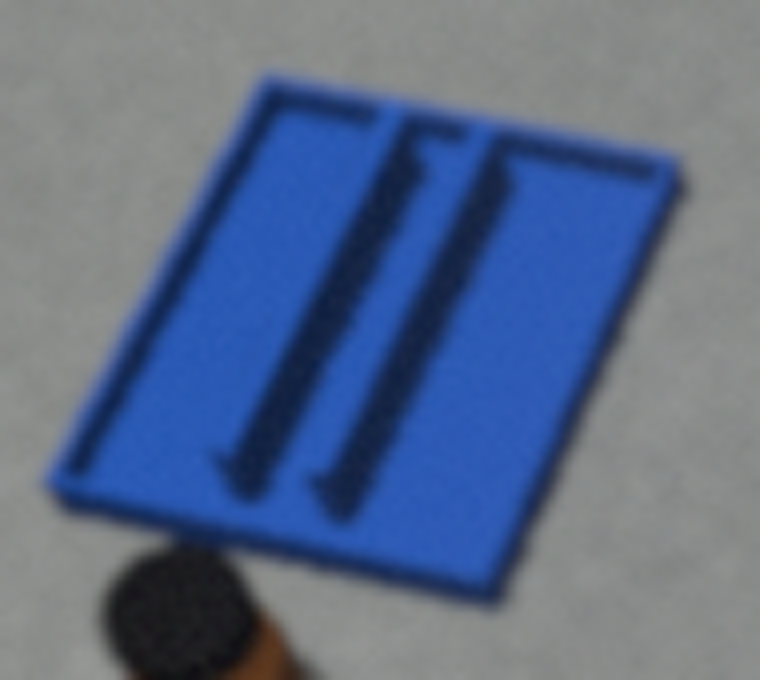

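```bash
python3 - <<'E'
from h import *
def U(L,x0,y0,s): return [((u+.5)/s-.5+x0,(v+.5)/s-.5+y0) for u,v in L]
c=cast("scene",U([(265,74),(682,157),(498,592),(46,484)],95,130,8),18);print(c.round(1)[:,:2],c.mean(0), np.arctan2(*(c[3]-c[0])[1::-1]),np.arctan2(*(c[2]-c[1])[1::-1]))
E
```

```text
[[ 444.9 -382.1]
 [ 430.8 -232.2]
 [ 601.3 -212.6]
 [ 613.9 -365. ]] [ 522.71513335 -297.9687743    18.        ] 0.1008434568987874 0.11424065815131533
```

Candidates for the barrel, top-view pixels:
- Lane barrel: (262,192).
- Steel samples: (224,244), (315,216), (128,219) and (149,234).
- Coloured look-alikes: green (296,239), purple (266,251), red (312,179).

I chose the grey one inside the lane at (262,192). Crop c1 shows it standing between the plate and the mouth, at world (532,15).

Request:
servo_tool:
  rows:
    - [[0,0,0],[-0.634,-0.517,0],0]
    - [[0,0,0],[-0.634,-0.517,0],0]
    - [[0,0,0],[-0.634,-0.517,0],0]
    - [[0,0,0],[-0.634,-0.517,0],0]
    - [[0,0,0],[-0.634,-0.517,0],0]
    - [[0,0,0],[-0.634,-0.517,0],0]
    - [[0,0,0],[-0.634,-0.517,0],0]
    - [[0,0,0],[-0.634,-0.517,0],0]
    - [[0,0,0],[-0.634,-0.517,0],0]
    - [[0,0,0],[-0.634,-0.517,0],0]
    - [[0,0,0],[-0.634,-0.517,0],0]
    - [[0,0,0],[-0.634,-0.517,0],0]
    - [[0,0,0],[-0.634,-0.517,0],0]
    - [[0,0,0],[-0.634,-0.517,0],0]
    - [[0,0,0],[-0.634,-0.517,0],0]
    - [[0,0,0],[-0.634,-0.517,0],0]
    - [[0,0,0],[0,0,0],0]
    - [[0,0,0],[0,0,0],0]
  grip_force: 40

```text
time_s: 2.35
tool_pos: [531.7, 15.5, 248.1]
orientation: [0.139, 0.99, 0.0, -0.0]
ft_force: [-0.9, 0.8, -0.2]
grip_width: 42.7
```

Request:
servo_tool:
  rows:
    - [[0,0,0],[0,0,0.8],0]
    - [[0,0,0],[0,0,0.8],0]
    - [[0,0,0],[0,0,0.8],0]
    - [[0,0,0],[0,0,0.5],0]
    - [[0,0,0],[0,0,0.3],0]
    - [[0,0,0],[0,0,0],0]
    - [[0,0,0],[0,0,0],1]
    - [[0,0,0],[0,0,0],1]
    - [[0,0,0],[0,0,0],1]
    - [[0,0,0],[0,0,0],1]
    - [[0,0,0],[0,0,0],1]
  grip_force: 40

```text
time_s: 3.72
tool_pos: [532.4, 15.1, 89.3]
orientation: [0.139, 0.99, 0.0, 0.001]
ft_force: [-1.3, 0.7, 9.3]
grip_width: 22.7
```

Request:
servo_tool:
  rows:
    - [[0,0,0],[0,0,-0.2],1]
    - [[0,0,0],[0,0,-0.5],1]
    - [[0,0,0],[0,0,-0.5],1]
    - [[0,0,0],[0,0,-0.4],1]
    - [[0,0,0],[0,0,-0.2],1]
    - [[0,0,0],[0.1,0.3,0],1]
    - [[0,0,0],[0.2,0.55,0],1]
    - [[0,0,0],[0.25,0.65,0],1]
    - [[0,0,0],[0.25,0.65,0],1]
    - [[0,0,0],[0.25,0.65,0],1]
    - [[0,0,0],[0.25,0.65,0],1]
    - [[0,0,0],[0.2,0.55,0],1]
    - [[0,0,0],[0.15,0.4,0],1]
    - [[0,0,0],[0.04,0.2,0],1]
    - [[0,0,0],[0,0,0],1]
    - [[0,0,0],[0,0,0],1]
    - [[0,0,0],[0,0,0],1]

```text
time_s: 5.85
tool_pos: [514.6, 258.6, 178.3]
orientation: [0.14, 0.99, -0.0, 0.0]
ft_force: [0.3, -0.4, -1.0]
grip_width: 22.7
```

```bash
python3 - <<'E'
from h import *
grab("scene","s1"); crop("s1","s1c",200,120,440,300,3.3)
print(telemetry.read_state()['tool_pos'])
E
```

```text
[514.54240827 258.75080667 178.37451332]
```

View pics/s1c.png

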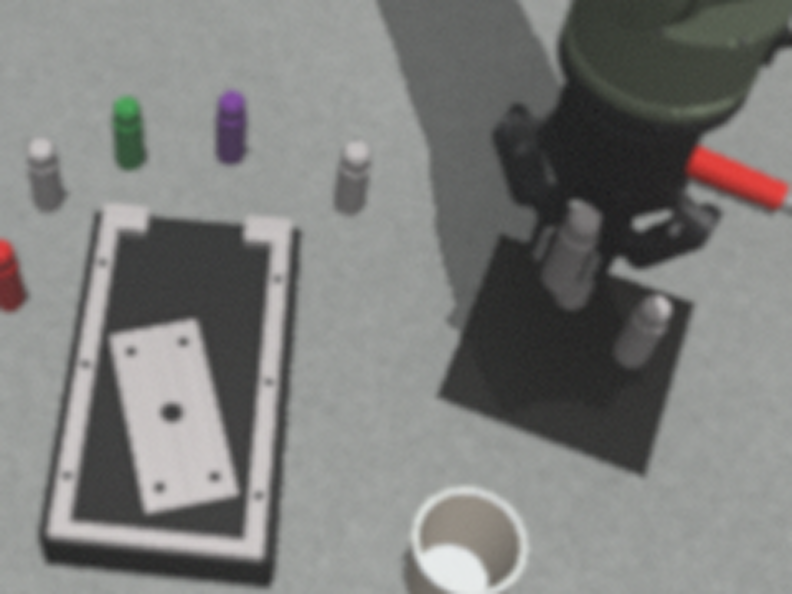

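The picture shows the barrel held between the jaws, at crop pixel (575,250), over the free part of the mat. The plate hasn't moved.

Request:
servo_tool:
  rows:
    - [[0,0,0],[0,0,0.4],1]
    - [[0,0,0],[0,0,0.7],1]
    - [[0,0,0],[0,0,0.7],1]
    - [[0,0,0],[0,0,0.5],1]
    - [[0,0,0],[0,0,0.2],1]
    - [[0,0,0],[0,0,0.14],1]
    - [[0,0,0],[0,0,0.04],1]
    - [[0,0,0],[0,0,0],1]
    - [[0,0,0],[0,0,0],1]

```text
time_s: 7.02
tool_pos: [514.6, 259.5, 44.8]
orientation: [0.139, 0.99, 0.0, 0.0]
ft_force: [0.3, -0.6, -1.4]
grip_width: 22.9
```

Request:
servo_tool:
  rows:
    - [[0,0,0],[0,0,0.03],1]
    - [[0,0,0],[0,0,0.02],1]
    - [[0,0,0],[0,0,0],1]

```text
time_s: 7.4
tool_pos: [514.5, 259.4, 42.3]
orientation: [0.139, 0.99, 0.0, 0.0]
ft_force: [-2.1, -1.8, 10.4]
grip_width: 22.7
```

Request:
servo_tool:
  rows:
    - [[0,0,0],[0,0,0],0.3]
    - [[0,0,0],[0,0,0],0.1]
    - [[0,0,0],[0,0,0],0]
    - [[0,0,0],[0,0,0],0]
    - [[0,0,0],[0,0,-0.2],0]
    - [[0,0,0],[0,0,-0.5],0]
    - [[0,0,0],[0,0,-0.8],0]
    - [[0,0,0],[0,0,-0.8],0]
    - [[0,0,0],[0,0,-0.5],0]
    - [[0,0,0],[0,0,0],0]

```text
time_s: 8.65
tool_pos: [514.9, 259.7, 184.0]
orientation: [0.14, 0.99, 0.001, 0.001]
ft_force: [0.1, -0.3, -0.7]
grip_width: 42.7
```

```bash
python3 - <<'E'
from h import *
grab("scene","s2"); crop("s2","s2c",200,120,440,300,3.3)
s=telemetry.read_state();print(s['tool_pos'],s['joints'],s['ft_force'])
E
```

```text
[514.46372487 259.44917485 182.63439427] [-0.48772954  0.78907489 -0.06911742  1.56542918  0.06936529  0.78821626
  0.70558791] [-0.37656936 -0.41105725 -0.23108565]
```

View pics/s2c.png

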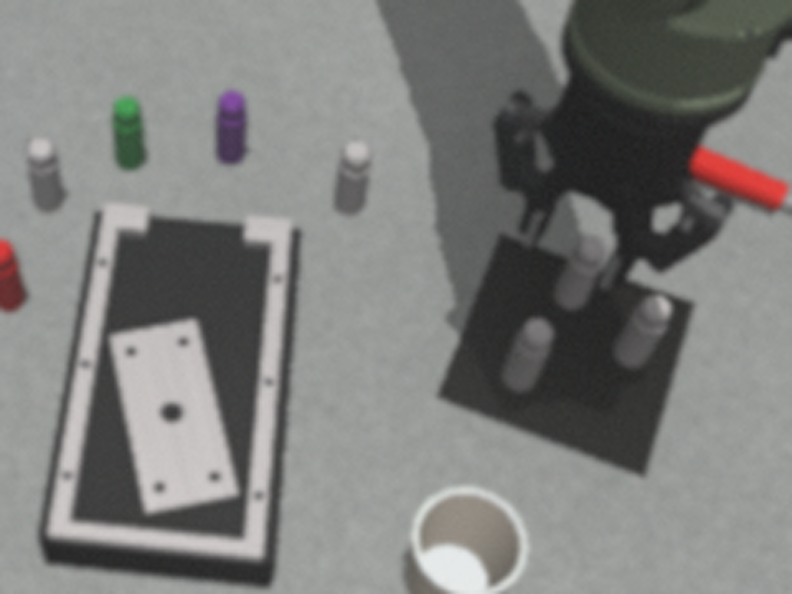

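The barrel stands upright on the mat at crop (527,355), clear of both samples. Next is the plate.

Request:
servo_tool:
  rows:
    - [[0,0,0],[-0.2,-0.2,0],0]
    - [[0,0,0],[-0.453,-0.424,0.1],0]
    - [[0,0,0],[-0.453,-0.424,0.2],0]
    - [[0,0,0],[-0.453,-0.424,0.2],0]
    - [[0,0,0],[-0.453,-0.424,0.2],0]
    - [[0,0,0],[-0.453,-0.424,0.2],0]
    - [[0,0,0],[-0.453,-0.424,0.2],0]
    - [[0,0,0],[-0.453,-0.424,0.2],0]
    - [[0,0,0],[-0.253,-0.224,0.2],0]
    - [[0,0,0.88],[0,0,0],0]
    - [[0,0,0.88],[0,0,0],0]
    - [[0,0,0.88],[0,0,0],0]
    - [[0,0,0.88],[0,0,0],0]
    - [[0,0,0.88],[0,0,0],0]
    - [[0,0,0.9],[0,0,0],0]
    - [[0,0,0],[0,0,0.2],0]
    - [[0,0,0],[0,0,0],0]
    - [[0,0,0],[0,0,0],0]

```text
time_s: 10.95
tool_pos: [641.6, 46.3, 96.6]
orientation: [0.487, 0.873, -0.0, -0.0]
ft_force: [1.1, 0.2, -0.1]
grip_width: 43.0
```

```bash
python3 - <<'E'
from h import *
s=telemetry.read_state();r=R.from_quat(s['orientation']).as_matrix();print(s['tool_pos'],r.round(3),s['joints'],s['ft_force'])
grab("scene","s3"); crop("s3","s3c",190,150,320,310,4)
E
```

```text
[641.5855556  46.2561185  96.5834849] [[-0.525  0.851 -0.   ]
 [ 0.851  0.525 -0.   ]
 [ 0.    -0.    -1.   ]] [-0.15760749  1.00297407  0.08171334  1.36162101 -0.09790973  0.78126038
  0.50859045] [ 1.13633413  0.22448186 -0.10521601]
```

View pics/s3c.png

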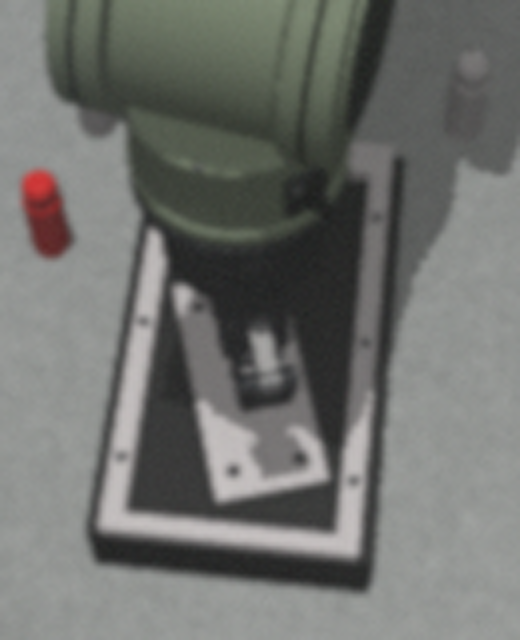

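Request:
servo_tool:
  rows:
    - [[0,0,0],[0,0,0.2],0]
    - [[0,0,0],[0,0,0.2],0]
    - [[0,0,0],[0,0,0.1],0]
    - [[0,0,0],[0,0,0.04],0]
    - [[0,0,0],[0,0,0],0]

```text
time_s: 11.62
tool_pos: [641.7, 46.3, 69.8]
orientation: [0.488, 0.873, -0.0, 0.0]
ft_force: [0.4, -0.2, 0.8]
grip_width: 42.6
```

Request:
servo_tool:
  rows:
    - [[0,0,0],[0,0,0.04],0]
    - [[0,0,0],[0,0,0.04],0]
    - [[0,0,0],[0,0,0],0]

```text
time_s: 12.0
tool_pos: [642.0, 46.4, 68.1]
orientation: [0.488, 0.873, 0.0, 0.001]
ft_force: [-11.8, 1.7, 37.1]
grip_width: 42.7
```

Request:
servo_tool:
  rows:
    - [[0,0,0],[0,0,-0.026],0]
    - [[0,0,0],[0,0,0],0]

```text
time_s: 12.25
tool_pos: [641.9, 46.4, 68.2]
orientation: [0.488, 0.873, 0.0, 0.0]
ft_force: [-4.1, 0.1, 15.5]
grip_width: 43.1
```

Request:
servo_tool:
  rows:
    - [[0,0,0.2],[0,0,0],0]
    - [[0,0,0.3],[0,0,0],0]
    - [[0,0,0.35],[0,0,0],0]
    - [[0,0,0.35],[0,0,0],0]
    - [[0,0,0.35],[0,0,0],0]
    - [[0,0,0.35],[0,0,0],0]
    - [[0,0,0.2],[0,0,0],0]
    - [[0,0,0.18],[0,0,0],0]
    - [[0,0,0],[0,0,0],0]

```text
time_s: 13.38
tool_pos: [642.5, 45.7, 68.2]
orientation: [0.621, 0.784, 0.0, 0.001]
ft_force: [1.4, -3.8, 11.7]
grip_width: 43.2
```

```bash
python3 - <<'E'
from h import *
s=telemetry.read_state();r=R.from_quat(s['orientation']).as_matrix();print(s['tool_pos'],r.round(3),s['joints'],s['ft_force'])
grab("scene","s4"); crop("s4","s4c",190,150,320,310,4)
E
```

```text
[642.53630247  45.6840813   68.22508889] [[-0.23   0.973  0.002]
 [ 0.973  0.23  -0.001]
 [-0.002  0.002 -1.   ]] [-0.19215481  1.04935476  0.16169486  1.37432031 -0.20848646  0.73211192
  0.27668404] [ 1.35872868 -3.79757016 11.70403458]
```

View pics/s4c.png

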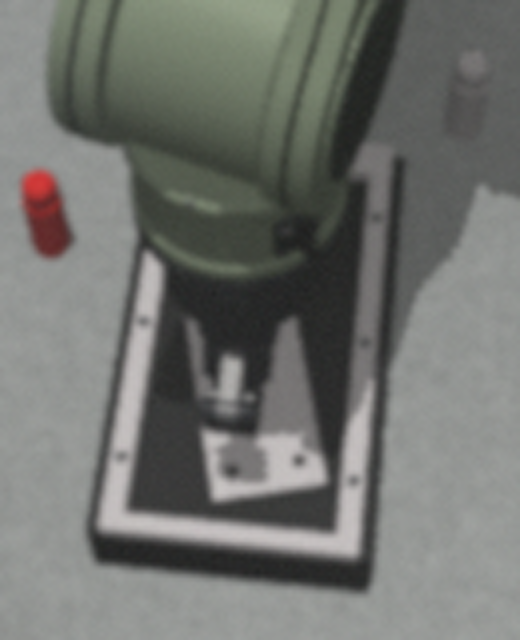

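Request:
servo_tool:
  rows:
    - [[0,0,0],[0,0,-0.6],1]
    - [[0,0,0],[-0.1,-0.3,0],1]
    - [[0,0,0],[-0.1,-0.3,0],1]
    - [[0,0,0],[-0.1,-0.3,0],1]
    - [[0,0,0],[0,0,0],1]
    - [[0,0,0],[0,0,0],1]

```text
time_s: 14.18
tool_pos: [601.9, 21.8, 97.2]
orientation: [0.62, 0.784, 0.0, 0.0]
ft_force: [0.3, -0.3, 0.3]
grip_width: -0.1
```

```bash
cat >> h.py <<'E'
TH=.232;MO=np.array([491.5,11.])
def bed(p):
    d=np.atleast_2d(p)[:,:2]-MO;c,s=np.cos(TH),np.sin(TH);return np.c_[c*d[:,0]+s*d[:,1],-s*d[:,0]+c*d[:,1]].round(1)
def U(L,x0,y0,s): return [((u+.5)/s-.5+x0,(v+.5)/s-.5+y0) for u,v in L]
E
python3 - <<'E'
from h import *
s=telemetry.read_state();r=R.from_quat(s['orientation']).as_matrix();print(s['tool_pos'],bed(s['tool_pos']),s['ft_force'])
grab("scene","s5"); crop("s5","s5c",190,150,320,310,4)
grab("top","t5"); crop("t5","t5c",200,90,310,240,4)
E
```

```text
[601.8564401   21.83878927  97.18073418] [[109.9 -14.8]] [ 0.27053567 -0.2913893   0.33047143]
```

View pics/s5c.png

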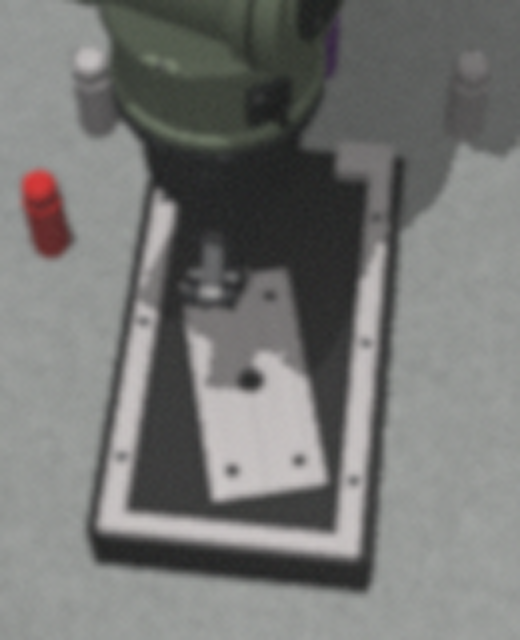

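View pics/t5c.png

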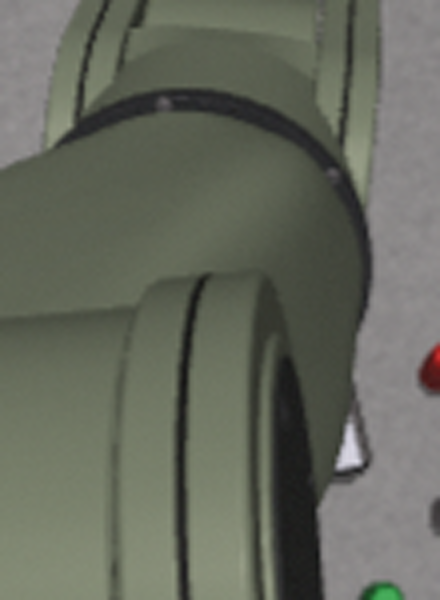

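```bash
cat >> h.py <<'E'
def pl(L,s=4,x0=190,y0=150):
    b=bed(cast("scene",U(L,x0,y0,s),53)); print(b)
    return b
E
python3 - <<'E'
from h import *
b=pl([(212,502),(328,482),(288,268),(251,380)])
d=b[1]-b[2];print(np.arctan2(d[1],d[0]),np.hypot(*d))
E
```

```text
[[226.1  -9.9]
 [208.4  49.1]
 [ 83.1  14.9]
 [154.4   2.2]]
0.2664546286606128 129.88352474428774
```

Request:
servo_tool:
  rows:
    - [[0,0,0],[0.06,-0.04,0.2],1]
    - [[0,0,0],[0,0,0.2],1]
    - [[0,0,0],[0,0,0.08],1]
    - [[0,0,0],[0,0,0.05],1]
    - [[0,0,0],[0,0,0.0],1]

```text
time_s: 14.9
tool_pos: [598.7, 23.8, 70.6]
orientation: [0.62, 0.784, -0.0, 0.0]
ft_force: [-0.7, 1.1, -0.1]
grip_width: -0.0
```

Request:
servo_tool:
  rows:
    - [[0,0,0],[0,0,0.03],1]
    - [[0,0,0],[0,0,0.02],1]
    - [[0,0,0],[0,0,0.0],1]

```text
time_s: 15.28
tool_pos: [599.0, 23.8, 70.0]
orientation: [0.62, 0.784, 0.0, 0.0]
ft_force: [-9.7, 0.9, 32.6]
grip_width: -0.3
```

Request:
servo_tool:
  rows:
    - [[0,0,0],[0,0,-0.01],1]
    - [[0,0,0.1],[0.06,0,0],1]
    - [[0,0,0.15],[0.08,0,0],1]
    - [[0,0,0.15],[0.08,0,0],1]
    - [[0,0,0.15],[0.08,0,0],1]
    - [[0,0,0.15],[0.08,0,0],1]
    - [[0,0,0.1],[0.06,0,0],1]
    - [[0,0,0],[0,0,0],1]

```text
time_s: 16.27
tool_pos: [595.7, 44.6, 70.0]
orientation: [0.663, 0.748, 0.001, 0.002]
ft_force: [-0.6, -5.2, 18.5]
grip_width: -0.3
```

```bash
python3 - <<'E'
from h import *
s=telemetry.read_state();print(s['tool_pos'],bed(s['tool_pos']),s['ft_force'])
grab("scene","s6"); crop("s6","s6c",190,150,320,310,4)
E
```

```text
[595.74021342  44.59922267  70.04114056] [[109.2   8.7]] [-0.59989699 -5.15925974 18.47651039]
```

View pics/s6c.png

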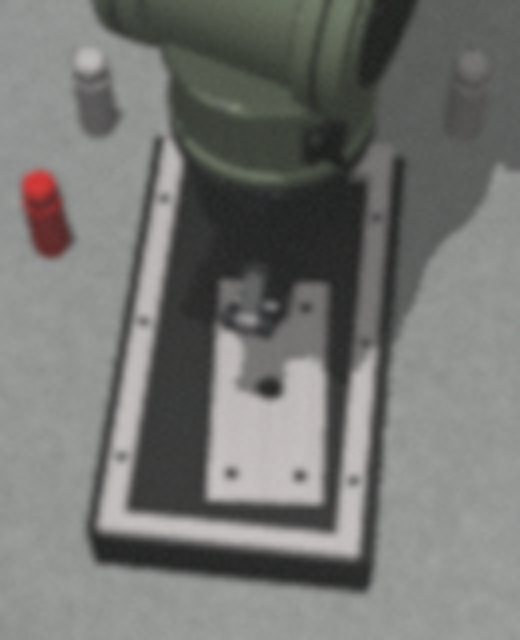

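```bash
python3 - <<'E'
from h import *
b=pl([(205,500),(322,506),(329,282),(220,278),(269,387)])
for i,j in((1,2),(0,3)):
    d=b[i]-b[j];print(np.arctan2(d[1],d[0]),np.hypot(*d))
print(b[:4].mean(0))
E
```

```text
[[225.4 -13.6]
 [221.9  47.3]
 [ 89.6  38.7]
 [ 93.7 -22.5]
 [157.5  12.4]]
0.06491245308168711 132.57922159976656
0.06747523871350221 132.00037878733528
[157.65   12.475]
```

Request:
servo_tool:
  rows:
    - [[0,0,0],[0.05,0,0],1]
    - [[0,0,0],[0.07,0,0],1]
    - [[0,0,0],[0.04,0,0],1]
    - [[0,0,0],[0,0,0],1]
    - [[0,0,0],[0,0,-0.1],1]
    - [[0,0,-0.8],[0,0,-0.2],1]
    - [[0,0,0],[0,0.5,0],1]
    - [[0,0,0],[0,0.46,0],1]
    - [[0,0,0],[0,0,0],1]
    - [[0,0,0],[0,0,0],1]

```text
time_s: 17.58
tool_pos: [639.8, 64.3, 83.5]
orientation: [0.62, 0.784, -0.0, -0.0]
ft_force: [0.1, -0.4, -0.1]
grip_width: 0.3
```

```bash
python3 - <<'E'
from h import *
s=telemetry.read_state();print(s['tool_pos'],bed(s['tool_pos']),s['ft_force'])
grab("scene","s7"); crop("s7","s7c",190,150,320,310,4)
E
```

```text
[639.78062698  64.32373756  83.54477544] [[156.6  17.8]] [ 0.06293011 -0.43710563 -0.14958497]
```

View pics/s7c.png

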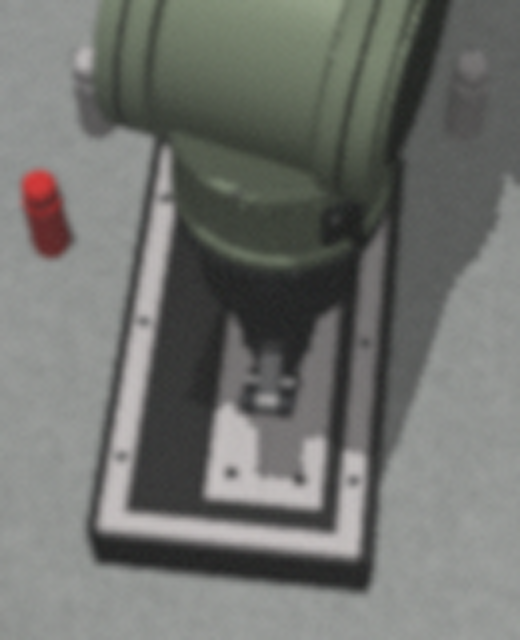

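```bash
python3 - <<'E'
from h import *
b=pl([(204,500),(322,509),(344,340)])
for i,j in((1,2),):
    d=b[i]-b[j];print(np.arctan2(d[1],d[0]),np.hypot(*d))
d=b[1]-b[0];print(np.arctan2(-d[0],d[1]))
E
```

```text
[[225.4 -14.1]
 [223.6  47.4]
 [124.9  50.2]]
-0.028361187705871746 98.73970832446285
0.02925993958113397
```

Request:
servo_tool:
  rows:
    - [[0,0,0],[-0.02,0.06,0.1],1]
    - [[0,0,0],[0,0,0.14],1]
    - [[0,0,0],[0,0,0.02],1]
    - [[0,0,0],[0,0,0.02],1]
    - [[0,0,0],[0,0,0.02],1]
    - [[0,0,0],[0,0,0.0],1]

```text
time_s: 18.38
tool_pos: [643.4, 64.1, 70.0]
orientation: [0.62, 0.784, 0.0, 0.0]
ft_force: [-10.2, -0.6, 28.6]
grip_width: -0.1
```

Request:
servo_tool:
  rows:
    - [[0,0,0],[0,0,-0.006],1]
    - [[0,0,0],[-0.04,-0.06,0],1]
    - [[0,0,0],[-0.06,-0.1,0],1]
    - [[0,0,0],[-0.06,-0.1,0],1]
    - [[0,0,0],[-0.06,-0.1,0],1]
    - [[0,0,0],[-0.06,-0.1,0],1]
    - [[0,0,0],[-0.05,-0.1,0],1]
    - [[0,0,0],[0,-0.04,0],1]
    - [[0,0,0],[0,0,0],1]

```text
time_s: 19.5
tool_pos: [619.5, 41.3, 70.0]
orientation: [0.62, 0.784, 0.001, 0.001]
ft_force: [2.8, 1.4, 16.1]
grip_width: 0.1
```

```bash
python3 - <<'E'
from h import *
s=telemetry.read_state();print(s['tool_pos'],bed(s['tool_pos']),s['ft_force'])
grab("scene","s8"); crop("s8","s8c",190,150,320,310,4)
E
```

```text
[619.49508529  41.32557176  70.04266007] [[1.315e+02 1.000e-01]] [ 2.76673803  1.43315196 16.09570246]
```

View pics/s8c.png

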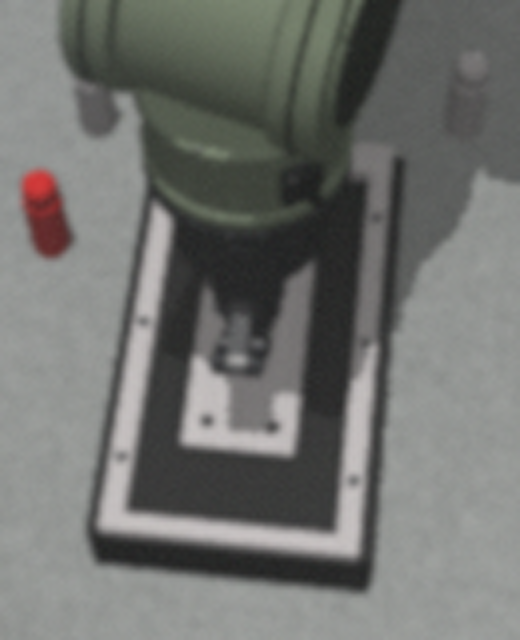

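```bash
python3 - <<'E'
from h import *
b=pl([(179,444),(295,456),(316,280)])
d=b[1]-b[2];print(np.arctan2(d[1],d[0]),np.hypot(*d))
d=b[1]-b[0];print(np.arctan2(-d[0],d[1]))
# where lane should be: inner far corners & side check
print(bed(cast("scene",U([(158,200),(374,216)],190,150,4),60)))
print(pl([(130,511),(336,530)]))
E
```

```text
[[195.8 -31.5]
 [195.8  30.5]
 [ 89.1  31.3]]
-0.0074975164936851475 106.7029990206461
-0.0
[[ 50.6 -63.8]
 [ 48.   60.5]]
[[235.7 -51.6]
 [234.1  55.7]]
[[235.7 -51.6]
 [234.1  55.7]]
```

Plate is straight and centred in the lane, far corners at crop (179,444) and (295,456). Pulling towards the mouth.

Request:
servo_tool:
  rows:
    - [[0,0,0],[0,-0.05,0],1]
    - [[0,0,0],[0,-0.1,0],1]
    - [[0,0,0],[0,-0.15,0],1]
    - [[0,0,0],[0,-0.2,0],1]
    - [[0,0,0],[0,-0.2,0],1]
    - [[0,0,0],[0,-0.2,0],1]
    - [[0,0,0],[0,-0.2,0],1]
    - [[0,0,0],[0,-0.2,0],1]
    - [[0,0,0],[0,-0.15,0],1]
    - [[0,0,0],[0,-0.1,0],1]
    - [[0,0,0],[0,-0.05,0],1]
    - [[0,0,0],[0,0,0],1]

```text
time_s: 21.05
tool_pos: [541.9, 22.9, 70.0]
orientation: [0.62, 0.784, 0.002, 0.002]
ft_force: [3.7, 1.4, 19.8]
grip_width: -0.0
```

```bash
python3 - <<'E'
from h import *
s=telemetry.read_state();print(s['tool_pos'],bed(s['tool_pos']),s['ft_force'])
grab("scene","s9"); crop("s9","s9c",190,150,320,310,4)
E
```

```text
[541.92358654  22.85054544  70.02828205] [[51.8 -0.1]] [ 3.66582607  1.3893116  19.75161271]
```

View pics/s9c.png

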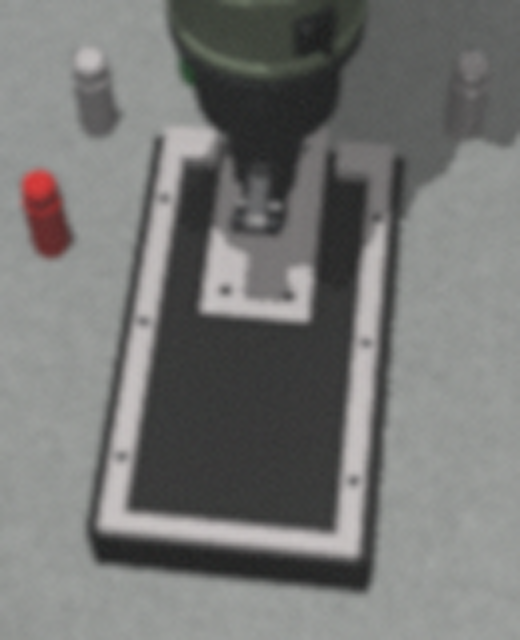

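```bash
python3 - <<'E'
from h import *
pl([(199,313),(309,323)])
E
```

```text
[[117.  -31.3]
 [116.5  30.1]]
```

Request:
servo_tool:
  rows:
    - [[0,0,0],[0,-0.05,0],1]
    - [[0,0,0],[0,-0.12,0],1]
    - [[0,0,0],[0,-0.15,0],1]
    - [[0,0,0],[0,-0.12,0],1]
    - [[0,0,0],[0,-0.08,0],1]
    - [[0,0,0],[0,-0.03,0],1]
    - [[0,0,0],[0,0,0],1]
    - [[0,0,0],[0,0,0],1]
    - [[0,0,0],[0,0,-0.1],1]
    - [[0,0,0],[0,0,-0.5],1]
    - [[0,0,0],[0,0,-0.6],1]
    - [[0,0,0],[0,0,0],1]

```text
time_s: 22.6
tool_pos: [514.0, 16.5, 130.4]
orientation: [0.62, 0.784, 0.001, 0.001]
ft_force: [0.4, 0.3, -0.5]
grip_width: -0.2
```

```bash
python3 - <<'E'
from h import *
s=telemetry.read_state();print(s['tool_pos'],bed(s['tool_pos']),s['ft_force'],s['joints'])
grab("scene","s10"); crop("s10","s10c",190,130,320,290,4)
E
```

```text
[514.00562937  16.45121626 130.37741636] [[23.2  0.1]] [ 0.44025006  0.25480479 -0.46714327] [-0.16960049  0.80547121  0.13905565  1.84362365 -0.20810428  0.50418733
  0.34231285]
```

View pics/s10c.png

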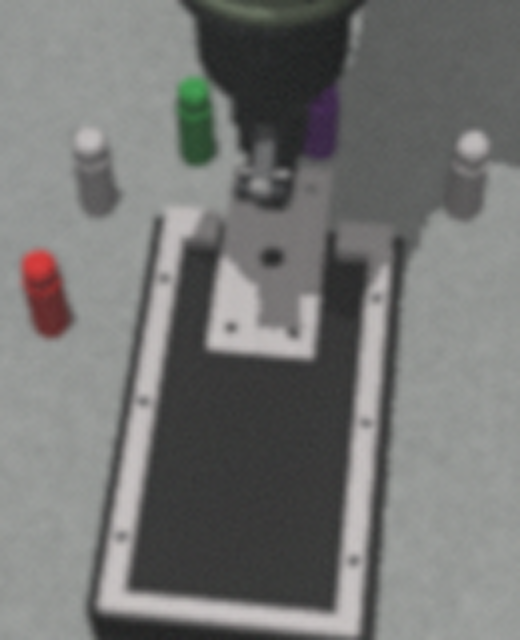

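```bash
python3 - <<'E'
from h import *
b=pl([(206,349),(315,359),(272,257)],y0=130)
E
```

```text
[[ 88.8 -31.1]
 [ 88.5  30.7]
 [ 23.6  -0.8]]
```

Plate centre is at bed (23.6,−0.5) and straight, with about 41 mm sticking out. I'll grip its side edges at the overhanging end from above, jaws across its width.

Request:
servo_tool:
  rows:
    - [[0,0,0],[0,-0.4,0],-1]
    - [[0,0,0],[0,-0.47,0],-1]
    - [[0,0,0.75],[0,0,0],-1]
    - [[0,0,0.75],[0,0,0],-1]
    - [[0,0,0.75],[0,0,0],-1]
    - [[0,0,0.75],[0,0,0],-1]
    - [[0,0,0.75],[0,0,0],-1]
    - [[0,0,0.75],[0,0,0],-1]
    - [[0,0,0.75],[0,0,0],-1]
    - [[0,0,0.75],[0,0,0],-1]
    - [[0,0,0.75],[0,0,0],-1]
    - [[0,0,0.75],[0,0,0],-1]
    - [[0,0,0.75],[0,0,0],-1]
    - [[0,0,0.75],[0,0,0],-1]
    - [[0,0,0.75],[0,0,0],-1]
    - [[0,0,0.75],[0,0,0],-1]
    - [[0,0,0.75],[0,0,0],-1]
    - [[0,0,0],[0,0,0],-1]
    - [[0,0,0],[0,0,0],-1]

```text
time_s: 25.02
tool_pos: [470.9, 6.3, 128.5]
orientation: [0.993, 0.117, -0.0, 0.0]
ft_force: [-0.3, 0.7, -0.0]
grip_width: 85.5
```

```bash
python3 - <<'E'
from h import *
s=telemetry.read_state();r=R.from_quat(s['orientation']).as_matrix();print(s['tool_pos'],bed(s['tool_pos']),r.round(3)[:,:2].T,s['grip_width'],s['joints'])
grab("scene","s11"); crop("s11","s11c",190,100,340,250,4)
E
```

```text
[470.94625776   6.33595552 128.53109327] [[-21.1   0.2]] [[ 0.972  0.233 -0.001]
 [ 0.233 -0.972  0.   ]] 85.53121177210305 [-0.35730741  0.83253246  0.51402718  1.99780934 -0.80880501  0.52604692
 -0.59329495]
```

View pics/s11c.png

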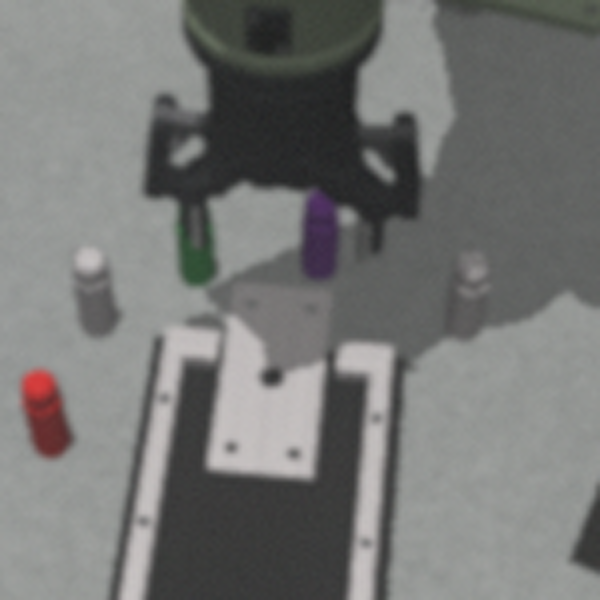

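Request:
servo_tool:
  rows:
    - [[0,0,0],[0,0,0.3],-1]
    - [[0,0,0],[0,0,0.4],-1]
    - [[0,0,0],[0,0,0.4],-1]
    - [[0,0,0],[0,0,0.3],-1]
    - [[0,0,0],[0,0,0.2],-1]
    - [[0,0,0],[0,0,0.03],-1]
    - [[0,0,0],[0,0,0],-1]

```text
time_s: 25.95
tool_pos: [471.3, 6.3, 47.7]
orientation: [0.993, 0.116, 0.0, 0.0]
ft_force: [0.7, -0.6, 0.7]
grip_width: 85.4
```

```bash
python3 - <<'E'
from h import *
s=telemetry.read_state();print(s['tool_pos'],bed(s['tool_pos']),s['grip_width'],s['ft_force'])
grab("scene","s12"); crop("s12","s12c",190,100,340,250,4)
E
```

```text
[471.27566301   6.34901172  47.70242909] [[-20.8   0.1]] 85.43841174779948 [ 0.7045935  -0.59638505  0.70966199]
```

View pics/s12c.png

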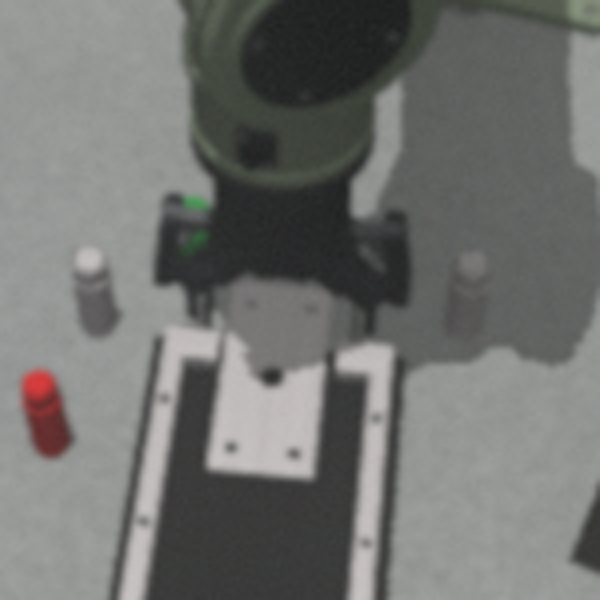

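Fingers are on both sides of the overhanging end, nothing else touched. Closing.

Request:
servo_tool:
  rows:
    - [[0,0,0],[0,0,0],-0.7]
    - [[0,0,0],[0,0,0],-0.5]
    - [[0,0,0],[0,0,0],-0.4]
    - [[0,0,0],[0,0,0],-0.3]
    - [[0,0,0],[0,0,0],0]
    - [[0,0,0],[0,0,0],1]
    - [[0,0,0],[0,0,0],1]
    - [[0,0,0],[0,0,0],1]
  grip_force: 70

```text
time_s: 27.0
tool_pos: [471.3, 6.4, 47.7]
orientation: [0.993, 0.116, 0.0, 0.0]
ft_force: [-1.6, 0.4, 9.0]
grip_width: 57.9
```

```bash
python3 - <<'E'
from h import *
s=telemetry.read_state();print(s['tool_pos'],bed(s['tool_pos']),s['grip_width'],s['ft_force'])
grab("scene","s13"); crop("s13","s13c",190,100,340,250,4)
E
```

```text
[471.26190642   6.38655039  47.72898864] [[-20.8   0.2]] 57.924535510541354 [-1.57174876  0.36301407  9.03715592]
```

View pics/s13c.png

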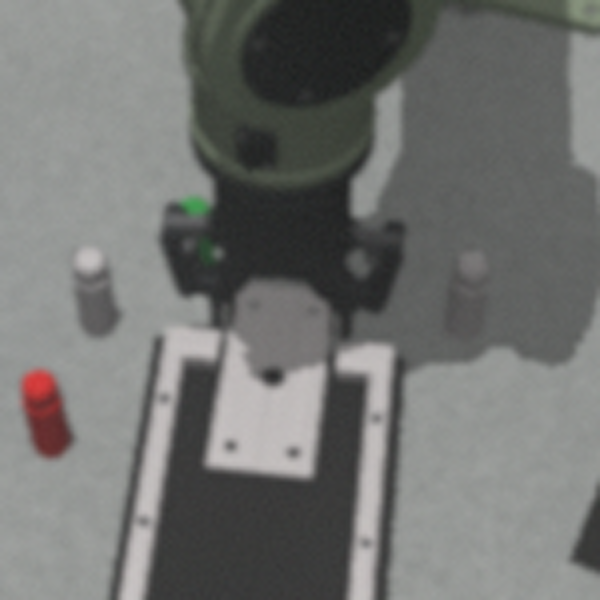

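Request:
servo_tool:
  rows:
    - [[0,0,0],[0,0,0],1]
    - [[0,0,0],[0,0,-0.1],1]
    - [[0,0,0],[0,0,-0.2],1]
    - [[0,0,0],[0,0,-0.2],1]
    - [[0,0,0],[0,0,-0.1],1]
    - [[0,0,0],[0,0,0],1]
    - [[0,0,0],[0,0,0],1]
  grip_force: 100

```text
time_s: 27.92
tool_pos: [471.1, 6.4, 77.2]
orientation: [0.993, 0.116, -0.0, 0.0]
ft_force: [-0.1, -0.6, -1.6]
grip_width: 56.4
```

```bash
python3 - <<'E'
from h import *
s=telemetry.read_state();print(s['tool_pos'],bed(s['tool_pos']),s['grip_width'],s['ft_force'],s['ft_torque'])
grab("scene","s14"); crop("s14","s14c",190,100,340,250,4)
E
```

```text
[471.12143374   6.44682718  77.24242565] [[-20.9   0.3]] 56.36581572655611 [-0.11292426 -0.64960135 -1.62829616] [-0.01847628  0.05367454  0.00952391]
```

View pics/s14c.png

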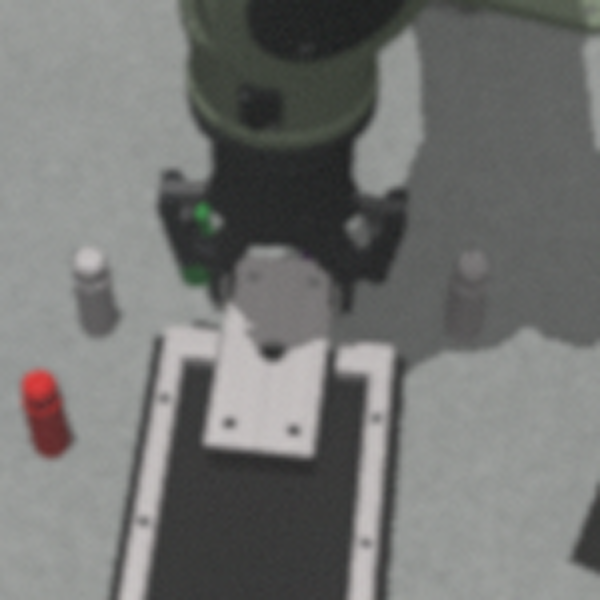

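```bash
python3 - <<'E'
from h import *
L=[(204,446),(316,458),(238,252),(333,261)]
for z in (65,70,75,82.5,88): print(z,bed(cast("scene",U(L,190,100,4),z)).tolist())
E
```

```text
65 [[80.9, -32.8], [81.8, 30.4], [-55.8, -30.2], [-55.2, 27.6]]
70 [[83.7, -32.3], [84.6, 30.6], [-52.1, -29.7], [-51.5, 27.8]]
75 [[86.5, -31.7], [87.4, 30.8], [-48.4, -29.1], [-47.8, 28.0]]
82.5 [[90.8, -30.8], [91.7, 31.0], [-42.9, -28.3], [-42.3, 28.3]]
88 [[93.9, -30.2], [94.8, 31.2], [-38.8, -27.7], [-38.2, 28.5]]
```

Request:
servo_tool:
  rows:
    - [[0,0,0],[0,0,-0.2],1]
    - [[0,0,0],[0,0,-0.4],1]
    - [[0,0,0],[0,0,-0.4],1]
    - [[0,0,0],[0,0,-0.1],1]
    - [[0,0,0],[-0.04,0.2,0],1]
    - [[0,0,0],[-0.08,0.35,0],1]
    - [[0,0,0],[-0.12,0.55,0],1]
    - [[0,0,0],[-0.12,0.55,0],1]
    - [[0,0,0],[-0.12,0.55,0],1]
    - [[0,0,0],[-0.12,0.55,0],1]
    - [[0,0,0],[-0.12,0.55,0],1]
    - [[0,0,0],[-0.12,0.55,0],1]
    - [[0,0,0],[-0.12,0.55,0],1]
    - [[0,0,0],[-0.12,0.55,0],1]
    - [[0,0,0],[-0.12,0.55,0],1]
    - [[0,0,0],[-0.1,0.35,0],1]
    - [[0,0,0],[-0.08,0.2,0],1]
    - [[0,0,0.5],[0,0,0],1]
    - [[0,0,0.48],[0,0,0],1]
    - [[0,0,0],[0,0,0],1]

```text
time_s: 30.48
tool_pos: [473.8, -303.4, 132.2]
orientation: [0.999, 0.048, -0.0, -0.0]
ft_force: [0.0, -0.7, -1.8]
grip_width: 56.3
```

```bash
python3 - <<'E'
from h import *
s=telemetry.read_state();r=R.from_quat(s['orientation']).as_matrix();print(s['tool_pos'],r.round(3).T,s['grip_width'],s['ft_force'],s['joints'])
grab("scene","s15"); crop("s15","s15c",80,80,260,240,4)
E
```

```text
[ 473.77440052 -303.41460489  132.20357554] [[ 0.995  0.097 -0.   ]
 [ 0.097 -0.995 -0.   ]
 [-0.     0.    -1.   ]] 56.27370750589733 [ 0.04554232 -0.66298353 -1.7672884 ] [ 0.2403745   0.92280924  0.56083152  1.67084319 -0.67173221  0.74989303
 -0.34420777]
```

View pics/s15c.png

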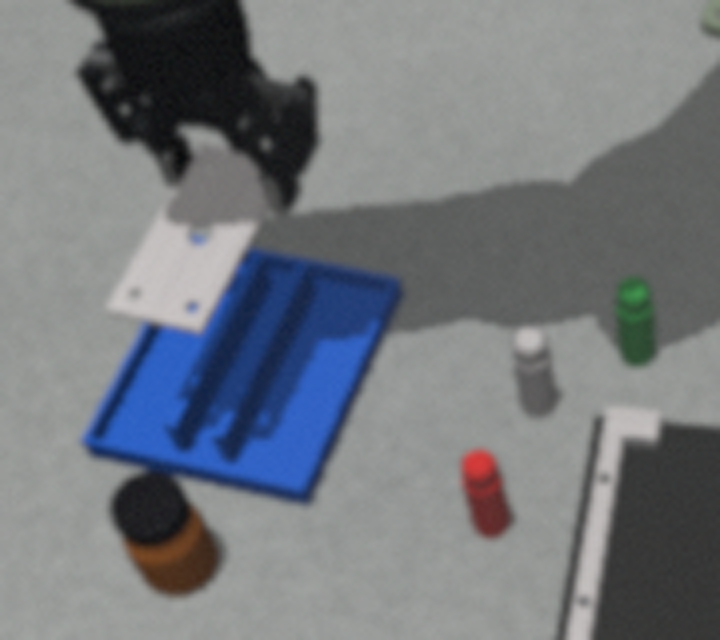

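```bash
python3 - <<'E'
from h import *
L=U([(106,308),(203,331),(196,238)],80,80,4)
for z in (132,137): 
    P=cast("scene",L,z);print(z,P.round(1).tolist(),P[:2].mean(0).round(1))
c,s=np.cos(.095),np.sin(.095)
print(np.array([473.8,-303.4])+ (44.5+65)*np.array([c,s]))
E
```

```text
132 [[582.1, -326.0, 132.0], [578.1, -264.8, 132.0], [519.5, -302.4, 132.0]] [ 580.1 -295.4  132. ]
137 [[584.9, -322.4, 137.0], [580.9, -261.7, 137.0], [522.7, -299.1, 137.0]] [ 582.9 -292.   137. ]
[ 582.80625276 -293.01314003]
```

Request:
servo_tool:
  rows:
    - [[0,0,0],[0.092,0,0.2],1]
    - [[0,0,0],[0,0,0.4],1]
    - [[0,0,0],[0,0,0.5],1]
    - [[0,0,0],[0,0,0.4],1]
    - [[0,0,0],[0,0,0.2],1]
    - [[0,0,0],[0,0,0.12],1]
    - [[0,0,0],[0,0,0],1]
    - [[0,0,0],[0,0,0],1]

```text
time_s: 31.52
tool_pos: [478.6, -303.6, 41.9]
orientation: [0.999, 0.048, 0.0, 0.0]
ft_force: [-0.5, 0.2, -1.0]
grip_width: 56.0
```

```bash
python3 - <<'E'
from h import *
s=telemetry.read_state();print(s['tool_pos'],s['grip_width'],s['ft_force'])
grab("scene","s16"); crop("s16","s16c",80,100,210,230,5)
E
```

```text
[ 478.56047245 -303.55387365   41.94186464] 55.99183376773587 [-0.53030202  0.20400164 -1.00002273]
```

View pics/s16c.png

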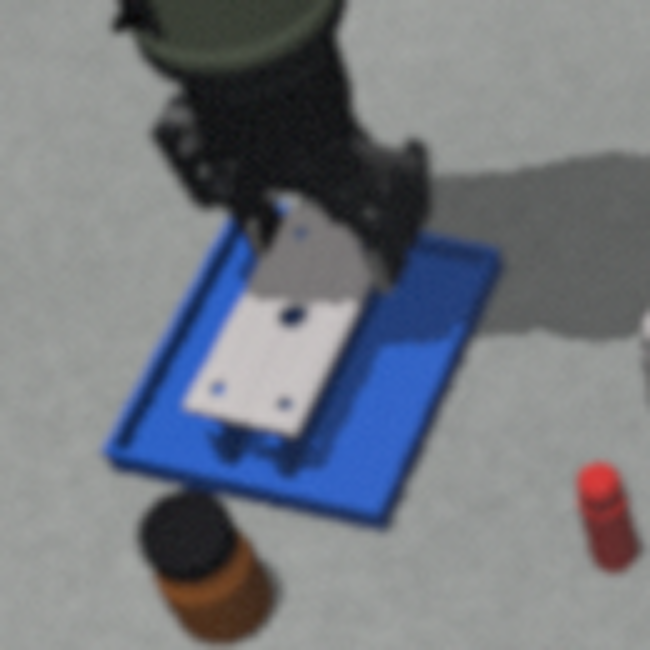

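```bash
python3 - <<'E'
from h import *
P=cast("scene",U([(183,407),(298,436),(292,315)],80,100,5),47.2);print(P.round(1))
c,s=np.cos(.1),np.sin(.1);d=P[:,:2]-[522.7,-298.5]
print(np.c_[c*d[:,0]+s*d[:,1],-s*d[:,0]+c*d[:,1]].round(1))
E
```

```text
[[ 591.  -322.5   47.2]
 [ 587.1 -260.7   47.2]
 [ 523.7 -298.8   47.2]]
[[ 65.6 -30.7]
 [ 67.9  31.1]
 [  1.   -0.4]]
```

Over the ribs and centred within about 1 mm. Lowering in small steps.

Request:
servo_tool:
  rows:
    - [[0,0,0],[0,0,0.08],1]
    - [[0,0,0],[0,0,0.06],1]
    - [[0,0,0],[0,0,0.02],1]
    - [[0,0,0],[0,0,0.0],1]

```text
time_s: 32.08
tool_pos: [478.4, -303.4, 33.7]
orientation: [0.999, 0.048, 0.0, -0.0]
ft_force: [-1.5, 2.7, 7.9]
grip_width: 56.1
```

Request:
servo_tool:
  rows:
    - [[0,0,0],[0,0,0.012],1]
    - [[0,0,0],[0,0,0.0],1]

```text
time_s: 32.33
tool_pos: [478.4, -303.4, 33.6]
orientation: [0.999, 0.048, 0.0, -0.0]
ft_force: [-3.7, 3.3, 18.2]
grip_width: 56.2
```

```bash
python3 - <<'E'
from h import *
s=telemetry.read_state();print(s['tool_pos'],s['grip_width'],s['ft_force'],s['ft_torque'])
grab("scene","s17"); crop("s17","s17c",80,100,210,230,5)
E
```

```text
[ 478.4051758  -303.39084957   33.5924669 ] 56.23849605307448 [-3.74256063  3.26606079 18.2495083 ] [0.89703797 0.78624111 0.00909049]
```

View pics/s17c.png

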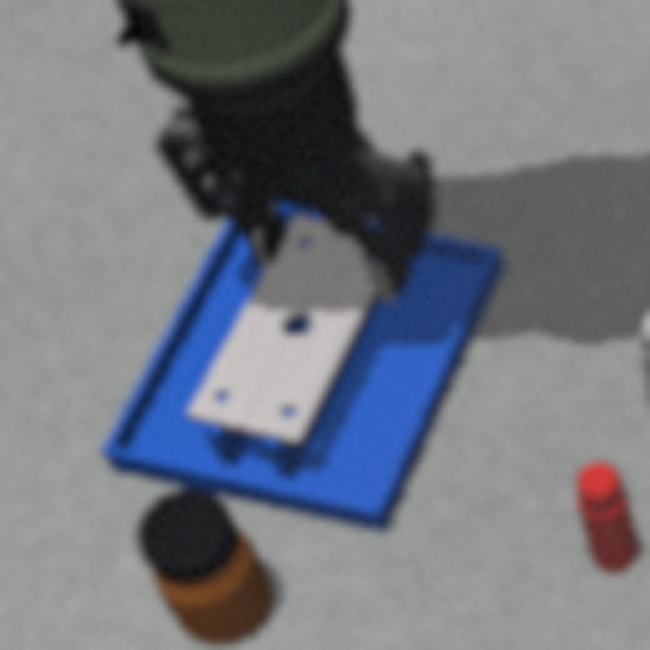

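Request:
servo_tool:
  rows:
    - [[0,0,0],[0,0,-0.008],1]
    - [[0,0,0],[0,0,0],-0.35]
    - [[0,0,0],[0,0,0],-0.45]
    - [[0,0,0],[0,0,0],-0.6]
    - [[0,0,0],[0,0,0],-0.8]
    - [[0,0,0],[0,0,0],-0.9]
    - [[0,0,0],[0,0,0],-0.9]
    - [[0,0,0],[0,0,0],-0.9]

```text
time_s: 33.38
tool_pos: [478.3, -303.4, 33.3]
orientation: [0.999, 0.048, -0.0, 0.0]
ft_force: [0.3, 0.6, -0.1]
grip_width: 81.2
```

```bash
python3 - <<'E'
from h import *
s=telemetry.read_state();print(s['tool_pos'],s['grip_width'],s['ft_force'],s['ft_torque'])
grab("scene","s18"); crop("s18","s18c",80,100,210,230,5)
E
```

```text
[ 478.33548809 -303.42313574   33.25116485] 81.22327345137164 [ 0.26248071  0.63257017 -0.08550943] [-0.01871028 -0.01071495 -0.02393757]
```

View pics/s18c.png

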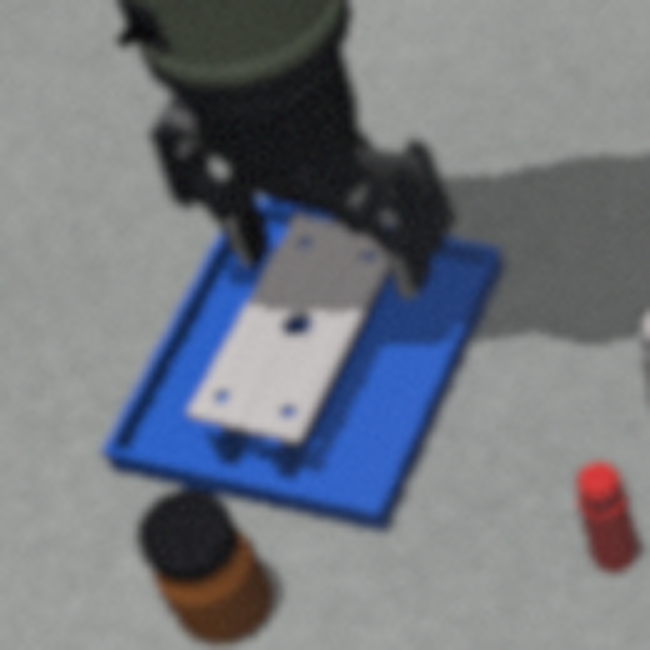

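Released and lying on the ribs. Raising straight up, then moving back for a clear view.

Request:
servo_tool:
  rows:
    - [[0,0,0],[0,0,-0.2],-0.9]
    - [[0,0,0],[0,0,-0.4],-0.9]
    - [[0,0,0],[0,0,-0.8],-0.9]
    - [[0,0,0],[0,0,-0.8],-0.9]
    - [[0,0,0],[0,0,-0.8],-0.9]
    - [[0,0,0],[0,0,-0.8],-0.9]
    - [[0,0,0],[-0.3,0,-0.2],-0.9]
    - [[0,0,0],[-0.5,0,0],-0.9]
    - [[0,0,0],[-0.5,0,0],-0.9]
    - [[0,0,0],[0,0,0],-0.9]
    - [[0,0,0],[0,0,0],-0.9]
    - [[0,0,0],[0,0,0],-0.9]

```text
time_s: 34.92
tool_pos: [414.0, -309.4, 233.0]
orientation: [0.999, 0.048, -0.0, -0.0]
ft_force: [-0.2, 0.5, 0.2]
grip_width: 81.1
```

```bash
python3 - <<'E'
from h import *
s=telemetry.read_state();print(s['tool_pos'],s['grip_width'],s['ft_force'])
grab("scene","s19"); grab("top","t19"); crop("s19","s19c",80,100,210,230,5); crop("t19","t19c",340,140,440,250,5)
E
```

```text
[ 413.95015325 -309.43633905  233.04541217] 81.12493587740678 [-0.16131657  0.51085854  0.24772071]
```

View pics/s19.png

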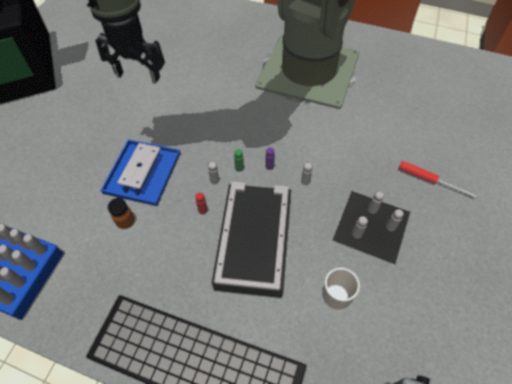

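View pics/s19c.png

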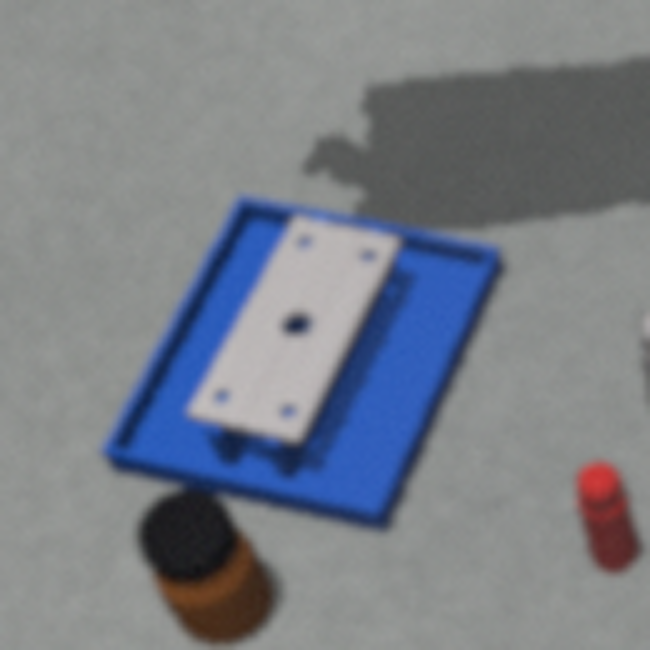

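View pics/t19.png

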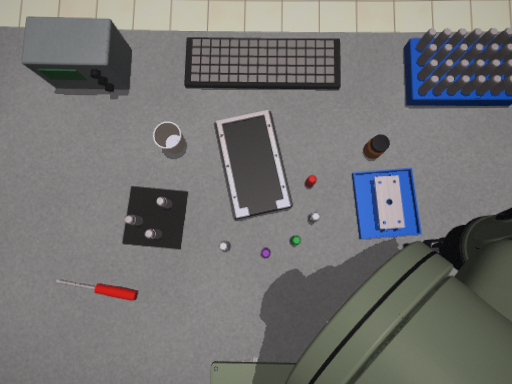

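```bash
python3 - <<'E'
from h import *
c,s=np.cos(.095),np.sin(.095)
def rf(P): d=P[:,:2]-[522.7,-299];return np.c_[c*d[:,0]+s*d[:,1],-s*d[:,0]+c*d[:,1]].round(1)
print(rf(cast("scene",U([(188,411),(301,442),(402,238),(292,212),(297,323)],80,100,5),38)))
im=cv2.cvtColor(cv2.imread("pics/t19.png"),cv2.COLOR_BGR2HSV)
m=((im[...,1]<60)&(im[...,2]>140)).astype(np.uint8);m[:165]=0;m[240:]=0;m[:,:355]=0;m[:,420:]=0
k=max(cv2.findContours(m,0,2)[0],key=cv2.contourArea)
P=cast("top",k.reshape(-1,2),38);r=cv2.minAreaRect(P[:,:2].astype(np.float32));print(r,rf(np.array([r[0]])))
d=cast("top",[(162,201.5)],73)[0,:2]-[478,289.5];print("barrel-mat",d)
print(ticket.job_done())
E
```

```text
[[ 62.3 -31.8]
 [ 65.6  30.2]
 [-64.8  31.4]
 [-67.4 -31.8]
 [ -0.7  -0.3]]
((522.9712524414062, -299.998779296875), (129.9705810546875, 59.235286712646484), 4.557142734527588) [[ 0.2 -1. ]]
barrel-mat [ 32.58578951 -36.27624495]
the job is handed in; nothing more can be done
None
```

The job is handed in at about 35 s of the 72 s allowed. The barrel stands upright on the mat and the plate lies centred on both ribs of the blue rest.

1. **Barrel:** I lifted it out of the lane and stood it on the free part of the mat.
2. **Plate straightened:** A first try at turning the plate by pressing two fingertips on its middle mostly slipped. It only turned about 0.04 rad. Pressing shut fingertips near its mouth end and dragging sideways straightened it.
3. **Plate slid out:** I pressed on its centre and slid it out until the end stuck out about 41 mm, measured straight to within about 0.01 rad.
4. **Plate laid on the rest:** I gripped the protruding end by its side edges, jaws across the width with the tool pointing down. It stayed practically level on the way, and I laid it on the ribs.

**Last checks:**

| Check | Scene camera | Top camera |
|---|---|---|
| Plate centre from rest centre | within about 1 mm | 0.2 mm lengthways, 1.0 mm sideways |
| Plate angle to the ribs | close to aligned | about 0.02 rad |
| Barrel from mat centre | not measured | about (+33, −36) mm, inside the 66 mm limit |

- **Tool:** it was clear of everything, with about zero force.
- **Bystanders:** the other barrels, jar and cup look unmoved in the last pictures, but I did not measure their positions again.
- **Disagreements:** none failed. The two cameras differed by 1–3 mm here and there. When I lowered the plate, it touched the ribs within about 1 mm of the expected height.

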